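# Level the soldering board on its adjustable foot

### The arm

A 6-joint arm with a two-finger parallel gripper is mounted at the origin on the work surface. World frame = base frame: x ahead of the robot, y to its left, z up, the work surface at z = 0. Lengths are in mm, angles in degrees, forces in N, time in s.
With the tool pointing down it reaches from about 300 to 850 mm from the base axis. Payload 4.2 kg.
Tool frame: the origin (TCP) lies at the very end of the fingers, on their centre line; the grasp point (between the pads) lies env.grip_point_offset behind it (env.grip_point_offset is the distance from the TCP to the grasp point, in mm); z points along the fingers, y is the direction in which the jaws open and shut (so a half turn about z gives the same grasp; the last joint's range is limited). The gripper opens to 91 mm and grips with 3 to 60 N. Pads are 32 mm wide; open, the fingers measure 118 mm over their backs; the gripper's body (76 mm by 178 mm) begins 60 mm behind the grasp point.
Start: joints at [73.969, 18.312, 89.639, -0, 72.044, -1.146], TCP at [147.712, 555.72, 213.976] pointing down, gripper open.
Joint ranges: [-177.97, 177.97], [-48.28, 115.42], [12.27, 149.76], [-77.06, 257.06], [2.81, 150.46], [-146.56, 146.56]. Speed limits (degrees/s): [147.25, 147.25, 180, 180, 180, 180].

### API

Orientations are given as [roll, pitch, yaw] about the fixed x, y, z axes, in that order (R = Rz(yaw) Ry(pitch) Rx(roll)).
In Python, from workcell import env, grab_frame, camera_params gives the robot as it stands. The module is installed in compiled form; this text tells all that it offers.
- The arm moves only by the shell command python3 -m creep 'ROWS' [OPENING] [FORCE]. ROWS is a JSON object of lists of equal length, an entry for each row: "offset": the shift along the tool's x, y, z in m, a list of three; "rotation": the turn, a rotation vector about the tool's x, y, z in degrees, a list of three. A call has 1 to 5 rows; each row shifts and turns the commanded pose from where the row before left it, along the tool's axes as they then stand; what a row does not reach is not made up. A row lasts 1/8 s, in which the tool goes at most 62.5 mm and 10.7 degrees, less where a joint would pass 70% of its speed; a pose out of reach is approached as far as the arm can. A call is refused whole if a number of a shift passes 0.0625 or a number of a turn 10.7, either way. A call with a gripper value outside its range is refused whole. OPENING is the closure, from 0 (fully open) to 1 (shut), set as the call begins (- or left out, the last holds). The fingers move at their own pace and stop on an object; FORCE is the grip in N (left out, the last holds). Time passes only in rows, so rows that do not move let the fingers close. It gives the time, the measured TCP pose, the force and the opening at its end, in the units of the state.
- env.state(): the state, without advancing time (a new reading comes with each control period).
- grab_frame(name): name is "scene" or "side" or "wrist"; returns the picture (420x560x3 uint8, red, green, blue); there is no depth.
- camera_params(name): a dict with "mtx" (3x3 intrinsics, pixels), "R" (3x3) and "t" (3): a world point X has camera coordinates R X + t. Camera axes: x right, y down, z forward; pixel columns grow to the right and rows downward; lengths in mm; the calibration is good to about 2 mm. The wrist camera is an equidistant fisheye: a pixel r from the principal point sees the ray r / f radians off the axis. A picture is of the moment at which its call begins: read the wrist's pose just before it. camera_params takes no time and is no camera call; for the wrist camera it gives the pose at the moment of the call.
- env.job_done(): hands the job in, once; it reports no verdict.
The state is a dict: "time_s": time; "qpos": joint angles; "qvel": joint speeds; "effort": joint torques, N m; "ee_pos": TCP position; "ee_rot": TCP orientation; "force": force on the tool from outside, world axes, zero at the start; "torque": the same for the moment, N m; "gripper_width": finger opening in mm.
Only numpy, scipy, OpenCV 4.12 (cv2) and the standard library are available. Lean on these libraries where they do the work, as an engineer would, in place of code of your own. Each camera call takes 0.05 s, during which the arm holds its last target.

### The job

Lay the loose steel bearing plate flat on the bench and centred under the raised levelling foot of the soldering board, then screw the foot down by its knob (clockwise) until the foot just touches the plate: light contact, not pressed hard. Finish with the knob and the plate released, and leave the glass pieces and the tools lying around where they are.

Things in the scene. Friction and masses are not known exactly. Their poses are not given: they have to be found in the camera images.
- leveler: Levelling screw with a black bar-shaped knob on top: bar 50 mm long (own x axis), 16 mm thick (own y), 32 mm high; the origin is the bar's centre, on the upright screw axis, about 112 mm above the bench. Under the bar a round collar, 38 mm across, 16 to 26 mm below the origin; then the rod and the rubber foot. Knob, rod and foot turn and sink together.
- screw (a joint): Turn of the screw in rad, growing clockwise seen from above; it then sinks 12 mm per full turn (1.91 mm per rad). Starts at 0 to 0.6; its stops are over 2.5 rad away either way. Turning free takes about 0.05 N m; once the foot bears it rubs on the plate, and the torque rises by about 0.04 N m per newton of contact force, which grows by some 19 N per rad. The thread stays where it is left.
- foot_place (a point): Fixed point on the bench on the screw axis, under the foot: a round rubber disc 60 mm across, 11 mm high, at the rod's lower end. It is fitted by hand, so its underside lies 97.2 mm below the leveler's origin only to within 2 mm either way: first contact must be felt. The space around the foot is open on three sides; see lug for the fourth.
- lug (a point): Fixed point on the screw axis, top of the steel boss (34 mm across, 46 to 66 mm above the bench) in which the screw runs. Its y axis points level from the screw to the soldering board; a 26 mm wide steel arm, underside 50 mm above the bench, joins them.
- stand: The fixed soldering board, 260 mm wide (x), 240 mm deep (y), 62 to 80 mm above the bench, near edge 45 mm from the screw axis, bolted to the bench on two posts 250 mm from that axis. Origin: on the bench on the screw axis; y axis towards the board.
- plate_center (a point): Centre of the top face of the square part of the loose steel bearing plate: 80 x 80 mm, 10 mm thick, about 0.5 kg, flat on the bench. Its own -y axis points along the plate's tail.
- tail_grip (a point): Point to hold the plate by, near the end of its tail, 98 mm from the plate's centre and half-way up: the tail is a straight bar 14 mm wide (plate's x axis) and 24 mm high that stands on the bench and runs from the plate's edge to 120 mm from its centre.
- plate: The same steel plate as a whole; origin on the bench under the centre of its square part, axes as plate_center.
- green_glass: a leaf-shaped piece of green glass, 75 x 34 x 4 mm, lying loose on the soldering board (leave alone; origin at the centre of its underside)
- amber_glass: a stubby piece of amber glass, 60 x 45 x 4 mm, lying loose on the soldering board (leave alone; origin at the centre of its underside)
- folder: a white burnishing stick, 155 x 32 x 6 mm, lying loose along the far part of the soldering board (leave alone; origin at the centre of its underside)
- spool: a solder spool standing on the bench, 60 mm across, 44 mm high (leave alone; origin at the centre of its underside)
- flux: a small closed jar standing on the bench, 48 mm across, 60 mm high (leave alone; origin at the centre of its underside)
- brush: a brush with a wooden handle, 170 mm long, lying on the bench (leave alone; origin at the centre of its underside)
- marker: a black and grey marker pen, 140 x 16 x 16 mm, lying on the bench (leave alone; origin at the centre of its underside)
Mind the look-alikes: they are no part of the job. Leave any red look-alike of the plate alone.

How it is judged (in metres and radians):
On the way, in this order (a step that is already met when the one before it is completed fails the run):
1. the plate lies flat on the bench under the foot (centre within 10 mm of the screw axis), at rest, the foot not yet bearing on it (horizontal distance between plate_center and leveler below 0.01 m and height (world z) of plate_center below 0.0125 m and angle between plate_center's own z axis and vertical below 0.05 rad and contact force between leveler and plate below 0.4 N and linear speed of plate below 0.01 m/s), for 0.2 s.
2. the foot has been screwed down into contact with the plate (horizontal distance between plate_center and leveler below 0.01 m and height (world z) of plate_center below 0.0125 m and angle between plate_center's own z axis and vertical below 0.05 rad and contact force between leveler and plate above 0.6 N), for 0.2 s.
At the end, for the whole second after the job is handed in: The plate lies flat on the bench with its centre within 10 mm of the screw axis, at rest, and the foot bears on it with a light force between 0.6 and 12 N; knob and plate are released (all of step 2 and contact force between leveler and plate below 12 N and linear speed of plate below 0.01 m/s and velocity of joint screw between -0.05 and 0.05 rad/s); the robot touches nothing.
It fails at once if the foot is pressed on the plate with more than 25 N (contact force between leveler and plate above 25 N).
It fails at once if a glass piece or a bystanding tool, spool or jar is moved by more than 25 mm (distance of any of green_glass, amber_glass, folder, spool, flux, brush, marker from where it was at the start of the episode above 0.025 m).
It also fails if it takes over 72 s, if anything falls off the work surface, if the arm or the gripper's body presses on something with over 40 N, if the wrist force passes 120 N, or if a joint passes its speed limit or range.

## Working session

There is one attempt and no reset: what is moved stays moved. The work goes in short steps, Python scripts to look and compute and a shell command to move; the robot and the scene stay as the last step left them, time stands still between calls to the robot, and variables do not carry over. Pictures are saved under pics/ and viewed, and the job is handed in when it is done.

```bash
mkdir -p pics; ls; python3 - <<'E'
from workcell import env, grab_frame, camera_params
import cv2
s=env.state()
for k,v in s.items(): print(k,v)
print(env.grip_point_offset)
for n in ("scene","side","wrist"):
    p=camera_params(n); print(n,p)
    cv2.imwrite(f"pics/{n}0.png",cv2.cvtColor(grab_frame(n),cv2.COLOR_RGB2BGR))
E
```

```text
pics
time_s 0.0
qpos [ 7.39689037e+01  1.83511946e+01  8.97059620e+01  1.13931539e-03
  7.20436080e+01 -1.14636769e+00]
qvel [-0.07143147 -0.02271652  0.07363683 -0.08014864 -0.02790947  0.00123755]
effort [ 3.08757089e-04 -4.12457550e+01 -2.31978035e+01  7.28122308e-02
  4.57224890e-02 -1.41708570e-04]
ee_pos [147.56217822 555.22401913 213.12776597]
ee_rot [-1.79899277e+02 -3.09893588e-03  1.65114916e+02]
force [ 0.88754171  0.12555796 -0.37149226]
torque [-0.01578609 -0.02262271 -0.0261023 ]
gripper_width 91.20005293424823
18.8
scene {'mtx': array([[457.9521522 ,   0.        , 276.29481233],
       [  0.        , 457.9521522 , 210.98795707],
       [  0.        ,   0.        ,   1.        ]]), 'R': array([[ 0.0929368 ,  0.99538171,  0.02404178],
       [ 0.51869224, -0.02779002, -0.85450926],
       [-0.84989476,  0.09188564, -0.51887949]]), 't': array([ -12.13236876, -183.31193105, 1647.97885608])}
side {'mtx': array([[401.0373646 ,   0.        , 284.25575566],
       [  0.        , 401.0373646 , 215.26870803],
       [  0.        ,   0.        ,   1.        ]]), 'R': array([[-0.97023623, -0.24144196, -0.01863964],
       [-0.16387496,  0.71130113, -0.68351715],
       [ 0.17828812, -0.66011853, -0.72969642]]), 't': array([ 514.59114138,  177.46459106, 1001.24844427])}
wrist {'mtx': array([[325.1922621 ,   0.        , 280.14427792],
       [  0.        , 325.1922621 , 209.24169712],
       [  0.        ,   0.        ,   1.        ]]), 'R': array([[ 0.25637806,  0.96657556, -0.00140914],
       [ 0.93604815, -0.24791682,  0.24970204],
       [ 0.24100654, -0.06533714, -0.9683217 ]]), 't': array([-573.52756438,  -28.92594203,  388.87517261])}
```

View pics/scene0.png

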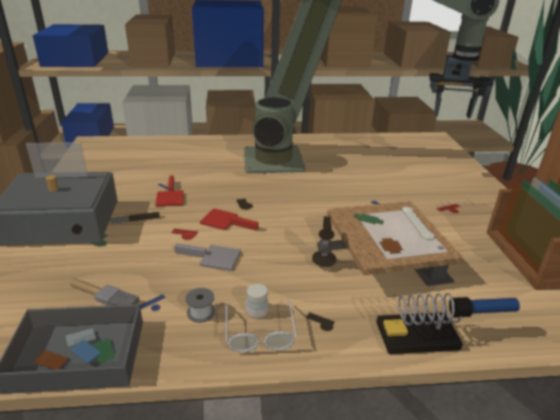

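View pics/side0.png

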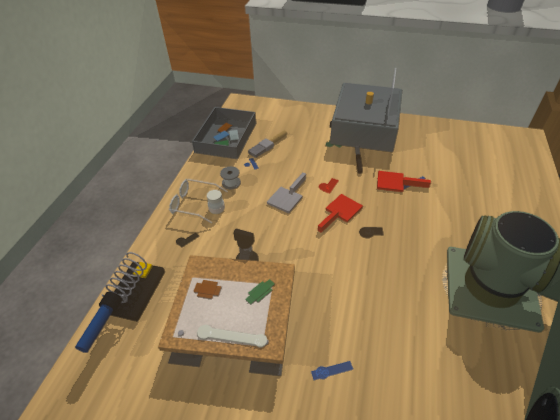

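View pics/wrist0.png

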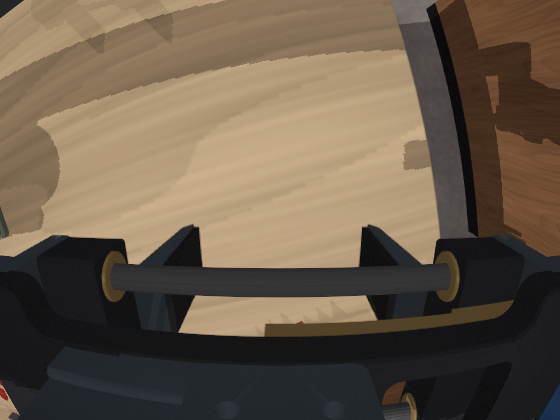

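```bash
python3 - <<'E'
import cv2
a=cv2.imread("pics/scene0.png"); b=cv2.imread("pics/side0.png")
cv2.imwrite("pics/sc_crop.png",cv2.resize(a[190:330,150:350],None,fx=4,fy=4,interpolation=cv2.INTER_CUBIC))
cv2.imwrite("pics/sd_crop.png",cv2.resize(b[160:310,190:390],None,fx=4,fy=4,interpolation=cv2.INTER_CUBIC))
E
```

```text
(no output)
```

View pics/sc_crop.png

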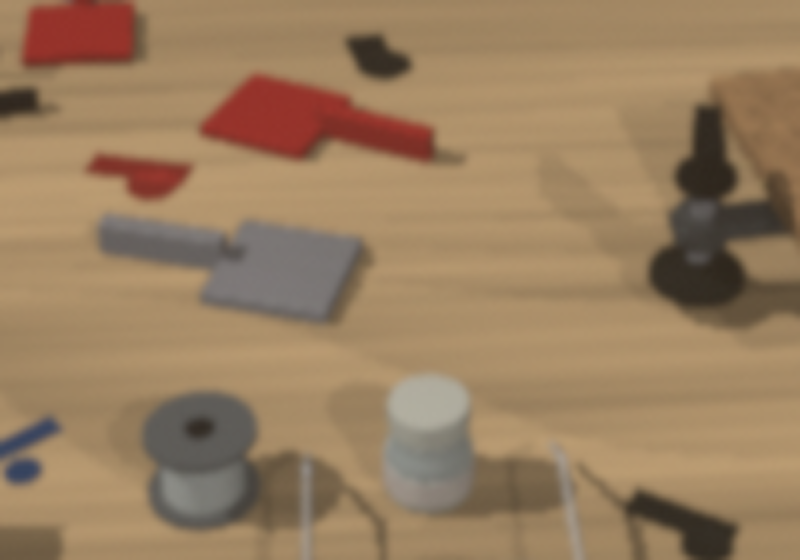

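View pics/sd_crop.png

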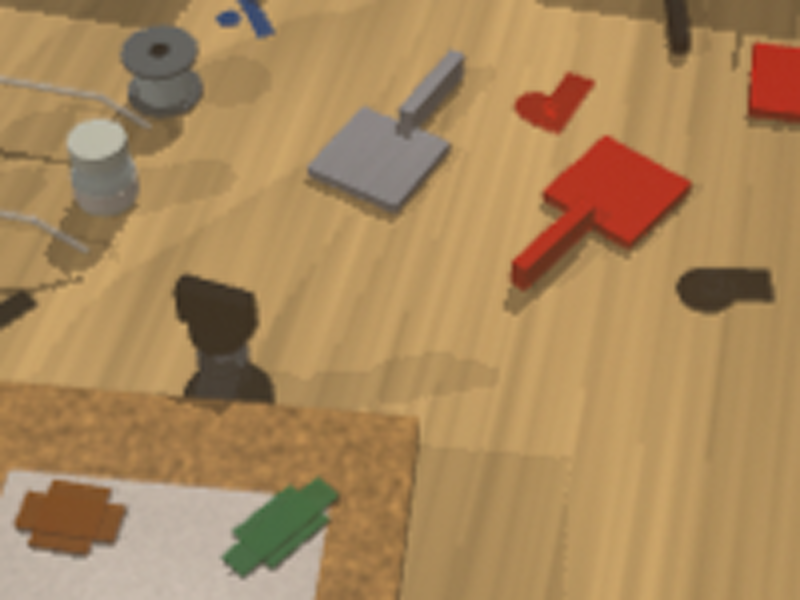

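```bash
cat > h.py <<'E'
import numpy as np
from workcell import camera_params
P={n:camera_params(n) for n in("scene","side")}
off={"scene":(150,190),"side":(190,160)}
def full(n,p): return np.array([(p[0]+.5)/4-.5+off[n][0],(p[1]+.5)/4-.5+off[n][1]])
def ray(n,px):
    c=P[n]; d=c["R"].T@np.linalg.inv(c["mtx"])@np.array([px[0],px[1],1.]); o=-c["R"].T@c["t"]; return o,d
def onz(n,px,z):
    o,d=ray(n,px); return o+d*(z-o[2])/d[2]
def proj(n,X):
    c=P[n]; q=c["R"]@np.asarray(X,float)+c["t"]; q=c["mtx"]@q; return q[:2]/q[2]
E
python3 - <<'E'
from h import *
sc=[(245,222),(362,240),(327,316),(203,298)]; sd=[(366,107),(451,148),(393,209),(309,170)]
for n,l in(("scene",sc),("side",sd)):
    w=np.array([onz(n,full(n,p),10)[:2] for p in l]); print(n,w.round(1),w.mean(0).round(1))
    print(np.linalg.norm(w-np.roll(w,1,0),axis=1))
    for i in range(4):
        v=w[(i+1)%4]-w[i]; print(np.degrees(np.arctan2(v[1],v[0])))
# tail end top
print(onz("scene",full("scene",(108,214)),24),onz("scene",full("scene",(100,240)),24), onz("side",full("side",(456,50)),24),onz("side",full("side",(466,60)),24))
# foot disc: bottom approx z = 112-97.2
print("foot", onz("scene",full("scene",(698,270)),25.8))
print("knob", [onz("scene",full("scene",p),128) for p in [(708,104)]])
print("knob side",[onz("side",full("side",p),128) for p in [(179,276),(190,274),(257,293),(250,302)]])
print("collar scene",onz("scene",full("scene",(707,175)),96))
E
```

```text
scene [[ 527.8 -206. ]
 [ 551.8 -131.8]
 [ 627.4 -154.6]
 [ 605.3 -229. ]] [ 578.1 -180.3]
[80.89530079 78.04519652 78.97037004 77.62135957]
72.06603623725772
-16.796349553309273
-106.51998675659871
163.49358708520728
side [[ 597.3 -229.1]
 [ 523.  -199. ]
 [ 550.8 -127. ]
 [ 621.9 -152.1]] [ 573.2 -176.8]
[80.76379671 80.1236108  77.27540372 75.37054023]
157.99565743475293
68.85800801057273
-19.514009622830944
-107.75292898795261
[ 533.66577363 -290.81504749   24.        ] [ 561.29655786 -293.17743398   24.        ] [ 539.83629897 -294.83617      24.        ] [ 529.62735367 -284.81573503   24.        ]
foot [616.68890503  71.192649    25.8       ]
knob [array([589.48097408,  74.11841573, 128.        ])]
knob side [array([636.84212845,  66.01078177, 128.        ]), array([630.80770606,  62.94921261, 128.        ]), array([586.44348719,  68.31914976, 128.        ]), array([588.46834739,  76.083702  , 128.        ])]
collar scene [617.16592951  70.91692564  96.        ]
```

```bash
cat > plan.py <<'E'
import numpy as np,sys,json
from scipy.spatial.transform import Rotation as Ro
from workcell import env
def plan(goal,yaw,n,startR=None,startp=None):
    s=env.state(); p=np.array(s["ee_pos"]); R=Ro.from_euler("xyz",s["ee_rot"],degrees=True)
    G=Ro.from_euler("xyz",[180,0,yaw],degrees=True)
    tot=(R.inv()*G).as_rotvec(degrees=True)
    step=tot/n; offs=[];rots=[]
    dp=(np.array(goal)-p)/n
    for i in range(n):
        offs.append((R.inv().apply(dp)/1000).round(4).tolist()); rots.append(step.round(2).tolist()); R=R*Ro.from_rotvec(step,degrees=True)
    print("dist",np.linalg.norm(dp),"tot",tot)
    for i in range(0,n,5): print(json.dumps({"offset":offs[i:i+5],"rotation":rots[i:i+5]}))
if __name__=="__main__":
    a=[float(x) for x in sys.argv[1:]]; plan(a[:3],a[3],int(a[4]))
E
python3 plan.py 544 -271 150 71.5 16
```

```text
dist 57.417658317549645 tot [-6.20281420e-02  6.22118683e-02  9.36143190e+01]
{"offset": [[-0.0372, -0.0435, 0.004], [-0.0415, -0.0395, 0.004], [-0.0453, -0.0351, 0.004], [-0.0486, -0.0303, 0.004], [-0.0514, -0.0252, 0.004]], "rotation": [[-0.0, 0.0, 5.85], [-0.0, 0.0, 5.85], [-0.0, 0.0, 5.85], [-0.0, 0.0, 5.85], [-0.0, 0.0, 5.85]]}
{"offset": [[-0.0537, -0.0198, 0.004], [-0.0555, -0.0142, 0.004], [-0.0566, -0.0085, 0.004], [-0.0572, -0.0027, 0.004], [-0.0572, 0.0032, 0.004]], "rotation": [[-0.0, 0.0, 5.85], [-0.0, 0.0, 5.85], [-0.0, 0.0, 5.85], [-0.0, 0.0, 5.85], [-0.0, 0.0, 5.85]]}
{"offset": [[-0.0566, 0.009, 0.004], [-0.0554, 0.0147, 0.004], [-0.0536, 0.0203, 0.004], [-0.0512, 0.0256, 0.004], [-0.0483, 0.0307, 0.004]], "rotation": [[-0.0, 0.0, 5.85], [-0.0, 0.0, 5.85], [-0.0, 0.0, 5.85], [-0.0, 0.0, 5.85], [-0.0, 0.0, 5.85]]}
{"offset": [[-0.045, 0.0355, 0.004]], "rotation": [[-0.0, 0.0, 5.85]]}
```

```bash
python3 -m creep '{"offset": [[-0.037, -0.0435, 0.002], [-0.0415, -0.0395, 0.002], [-0.0455, -0.035, 0.002], [-0.0485, -0.0305, 0.002], [-0.0515, -0.025, 0.002]], "rotation": [[0,0,5.85],[0,0,5.85],[0,0,5.85],[0,0,5.85],[0,0,5.85]]}'
python3 -m creep '{"offset": [[-0.0535, -0.02, 0.004], [-0.0555, -0.014, 0.004], [-0.0565, -0.0085, 0.004], [-0.057, -0.0025, 0.004], [-0.057, 0.003, 0.004]], "rotation": [[0,0,5.85],[0,0,5.85],[0,0,5.85],[0,0,5.85],[0,0,5.85]]}'
python3 -m creep '{"offset": [[-0.0565, 0.009, 0.004], [-0.0555, 0.0145, 0.004], [-0.0535, 0.0205, 0.004], [-0.051, 0.0255, 0.004], [-0.0485, 0.0305, 0.004]], "rotation": [[0,0,5.85],[0,0,5.85],[0,0,5.85],[0,0,5.85],[0,0,5.85]]}'
python3 -m creep '{"offset": [[0,0,0]], "rotation": [[0,0,0]]}'
python3 plan.py 544 -271 150 71.5 3
```

```text
time_s: 0.78
ee_pos: [272.1, 295.8, 203.8]
ee_rot: [180.0, 0.0, 135.7]
force: [0.5, 0.1, 0.6]
gripper_width: 91.3
time_s: 1.4
ee_pos: [395.7, 38.3, 183.9]
ee_rot: [180.0, -0.0, 106.4]
force: [0.8, 1.1, -0.3]
gripper_width: 91.2
time_s: 2.02
ee_pos: [519.3, -219.9, 163.5]
ee_rot: [-180.0, -0.0, 77.1]
force: [1.9, 0.2, 0.0]
gripper_width: 91.2
time_s: 2.15
ee_pos: [519.8, -221.2, 162.7]
ee_rot: [-180.0, 0.0, 77.1]
force: [-0.1, 0.7, 0.8]
gripper_width: 91.4
dist 18.943083751546805 tot [-0.01723407  0.02279506  5.64413781]
{"offset": [[-0.0144, 0.0116, 0.0042], [-0.014, 0.012, 0.0042], [-0.0136, 0.0125, 0.0042]], "rotation": [[-0.01, 0.01, 1.88], [-0.01, 0.01, 1.88], [-0.01, 0.01, 1.88]]}
```

Very accurate tracking. Finish the approach and look with the wrist camera.

```bash
python3 -m creep '{"offset": [[-0.0144, 0.0116, 0.004], [-0.014, 0.012, 0.004], [-0.0136, 0.0125, 0.004],[0,0,0]], "rotation": [[0,0,1.88],[0,0,1.88],[0,0,1.88],[0,0,0]]}'
python3 - <<'E'
from workcell import env, grab_frame, camera_params
import cv2,pickle
p=camera_params("wrist"); pickle.dump(p,open("w1.pkl","wb"))
im=cv2.cvtColor(grab_frame("wrist"),cv2.COLOR_RGB2BGR)
cv2.imwrite("pics/w1.png",im)
E
```

```text
time_s: 2.65
ee_pos: [543.6, -268.6, 151.3]
ee_rot: [-180.0, -0.0, 71.7]
force: [0.2, 0.5, 0.2]
gripper_width: 91.5
```

View pics/w1.png

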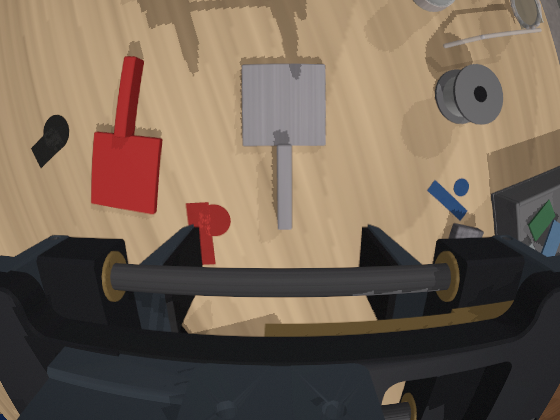

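```bash
cat >> h.py <<'E'
def wz(c,px,z):
    K=c["mtx"]; d=np.array([(px[0]-K[0,2])/K[0,0],(px[1]-K[1,2])/K[1,1]]); th=np.linalg.norm(d)
    v=np.array([*(d/th*np.sin(th)),np.cos(th)]); v=c["R"].T@v; o=-c["R"].T@c["t"]
    return (o+v*(z-o[2])/v[2])
E
python3 - <<'E'
from h import *
import pickle
c=pickle.load(open("w1.pkl","rb"))
w=np.array([wz(c,p,10)[:2] for p in[(243,65),(325.5,64),(325.5,146),(241,146)]])
print(w.round(1),w.mean(0))
for i in range(4):
    v=w[(i+1)%4]-w[i]; print(np.linalg.norm(v),np.degrees(np.arctan2(v[1],v[0])))
print("tail end",wz(c,(278,229),24),wz(c,(292,229),24),"start",wz(c,(278,146),24),wz(c,(292,146),24))
print("red",wz(c,(187,205),5),wz(c,(215,263),5),wz(c,(230,220),10))
E
```

```text
[[ 551.9 -134.1]
 [ 626.5 -157.5]
 [ 601.9 -233.3]
 [ 525.  -208. ]] [ 576.32667563 -183.23271351]
78.22555869840714 -17.357408354062738
79.75378166576698 -108.00762880787403
80.90647634224693 161.76565784106947
78.59181074243381 70.03431044277617
tail end [ 533.99460684 -293.59336903   24.        ] [ 546.74991352 -297.82165504   24.        ] start [ 558.89617191 -218.66850179   24.        ] [ 570.99443011 -222.6450072    24.        ]
red [ 451.0153795  -245.92824269    5.        ] [ 455.44267305 -314.9055641     5.        ] [ 489.62809486 -273.84684415   10.        ]
```

```bash
python3 plan.py 546 -275.5 40 72 2; python3 plan.py 546 -275.5 40 72 3
```

```text
dist 55.899157491821875 tot [-0.05293989 -0.02638842 -0.3039342 ]
{"offset": [[-0.0032, 0.0026, 0.0557], [-0.0032, 0.0025, 0.0558]], "rotation": [[-0.03, -0.01, -0.15], [-0.03, -0.01, -0.15]]}
dist 37.266104994547916 tot [-0.05293989 -0.02638842 -0.3039342 ]
{"offset": [[-0.0021, 0.0017, 0.0372], [-0.0021, 0.0017, 0.0372], [-0.0021, 0.0017, 0.0372]], "rotation": [[-0.02, -0.01, -0.1], [-0.02, -0.01, -0.1], [-0.02, -0.01, -0.1]]}
```

```bash
python3 -m creep '{"offset": [[-0.0021, 0.0017, 0.037], [-0.0021, 0.0017, 0.037], [-0.0021, 0.0017, 0.037],[0,0,0],[0,0,0]], "rotation": [[0,0,-0.1],[0,0,-0.1],[0,0,-0.1],[0,0,0],[0,0,0]]}' 0.55 20
python3 - <<'E'
from workcell import env, grab_frame, camera_params
import cv2,pickle
p=camera_params("wrist"); pickle.dump(p,open("w2.pkl","wb"))
im=cv2.cvtColor(grab_frame("wrist"),cv2.COLOR_RGB2BGR)
cv2.imwrite("pics/w2.png",im)
E
```

```text
time_s: 3.32
ee_pos: [546.9, -275.4, 42.4]
ee_rot: [179.9, 0.0, 72.0]
force: [-0.7, -0.2, 0.5]
gripper_width: 43.9
```

View pics/w2.png

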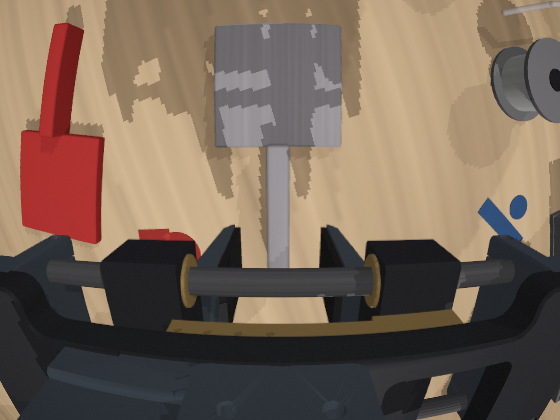

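```bash
python3 -m creep '{"offset": [[0,0,0.02], [0,0,0.012],[0,0,0.006],[0,0,0]], "rotation": [[0,0,0],[0,0,0],[0,0,0],[0,0,0]]}'
python3 -m creep '{"offset": [[0,0,0],[0,0,0],[0,0,0],[0,0,0]], "rotation": [[0,0,0],[0,0,0],[0,0,0],[0,0,0]]}' 1 20
python3 - <<'E'
from h import *
from workcell import env, grab_frame
import cv2
s=env.state(); print(s["ee_pos"],s["ee_rot"],s["force"],s["torque"],s["gripper_width"])
for n in("scene","side"):
    im=cv2.cvtColor(grab_frame(n),cv2.COLOR_RGB2BGR); cv2.imwrite(f"pics/{n}2.png",im)
x,y=(150,190);a=cv2.imread("pics/scene2.png")[y:y+140,x:x+200];x,y=(190,160);b=cv2.imread("pics/side2.png")[y:y+140,x:x+200]
cv2.imwrite("pics/g2.png",cv2.resize(np.hstack([a,b]),None,fx=2,fy=2,interpolation=cv2.INTER_CUBIC))
E
```

```text
time_s: 3.88
ee_pos: [546.2, -275.3, 3.0]
ee_rot: [-180.0, -0.0, 72.0]
force: [-0.5, -0.4, 0.9]
gripper_width: 41.1
time_s: 4.38
ee_pos: [545.8, -275.3, 3.2]
ee_rot: [-180.0, 0.0, 72.0]
force: [-1.6, 0.3, 2.7]
gripper_width: 13.9
[ 545.82687252 -275.28211234    3.228456  ] [-1.79972640e+02  2.07034559e-03  7.20438313e+01] [-1.63757831  0.34297953  2.70599906] [-0.03964306  0.34566823  0.08961289] 13.853569637779431
```

View pics/g2.png

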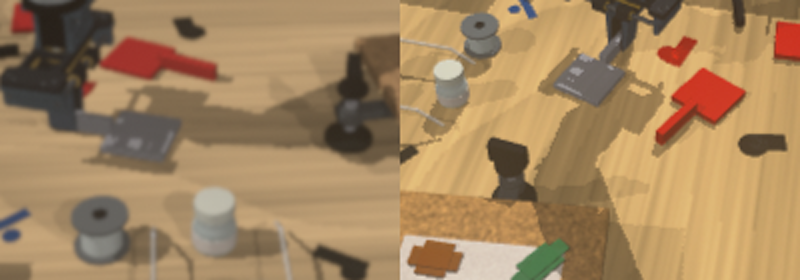

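```bash
python3 -m creep '{"offset": [[0.012,-0.002,0],[0.024,-0.004,0],[0.024,-0.004,0],[0.024,-0.004,0],[0.024,-0.004,0]], "rotation": [[0,0,0],[0,0,0],[0,0,0],[0,0,0],[0,0,0]]}' 1 40
python3 -m creep '{"offset": [[0.024,-0.004,0],[0.024,-0.004,0],[0.024,-0.004,0],[0.024,-0.004,0],[0.018,-0.0025,0]], "rotation": [[0,0,0],[0,0,0],[0,0,0],[0,0,0],[0,0,0]]}'
python3 -m creep '{"offset": [[0.013,0,0],[0,0,0],[0,0,0]], "rotation": [[0,0,0],[0,0,0],[0,0,0]]}'
python3 - <<'E'
from h import *
from workcell import env, grab_frame,camera_params
import cv2,pickle
pickle.dump(camera_params("wrist"),open("w3.pkl","wb"))
s=env.state(); print(s["ee_pos"],s["ee_rot"],s["force"],s["torque"],s["gripper_width"])
for n in("scene","side","wrist"):
    im=cv2.cvtColor(grab_frame(n),cv2.COLOR_RGB2BGR); cv2.imwrite(f"pics/{n}3.png",im)
x,y=(240,180);a=cv2.imread("pics/scene3.png")[y:y+110,x:x+140];x,y=(190,200);b=cv2.imread("pics/side3.png")[y:y+110,x:x+140]
cv2.imwrite("pics/g3a.png",cv2.resize(a,None,fx=5,fy=5,interpolation=cv2.INTER_CUBIC))
cv2.imwrite("pics/g3b.png",cv2.resize(b,None,fx=5,fy=5,interpolation=cv2.INTER_CUBIC))
E
```

```text
time_s: 5.1
ee_pos: [563.0, -166.5, 3.2]
ee_rot: [179.9, 0.0, 72.1]
force: [-0.7, -4.4, 2.5]
gripper_width: 13.7
time_s: 5.72
ee_pos: [580.1, -52.1, 3.2]
ee_rot: [180.0, 0.0, 72.1]
force: [-1.2, -5.1, 3.1]
gripper_width: 13.8
time_s: 6.1
ee_pos: [584.3, -39.0, 3.2]
ee_rot: [180.0, -0.2, 71.9]
force: [0.4, 5.5, 4.8]
gripper_width: 13.9
[584.34983062 -39.03658181   3.18916082] [ 1.79987840e+02 -1.54551841e-01  7.19495959e+01] [0.3616823  5.51912484 4.78961115] [ 0.66326194  0.15918626 -0.0233154 ] 13.862293553896258
```

View pics/g3a.png

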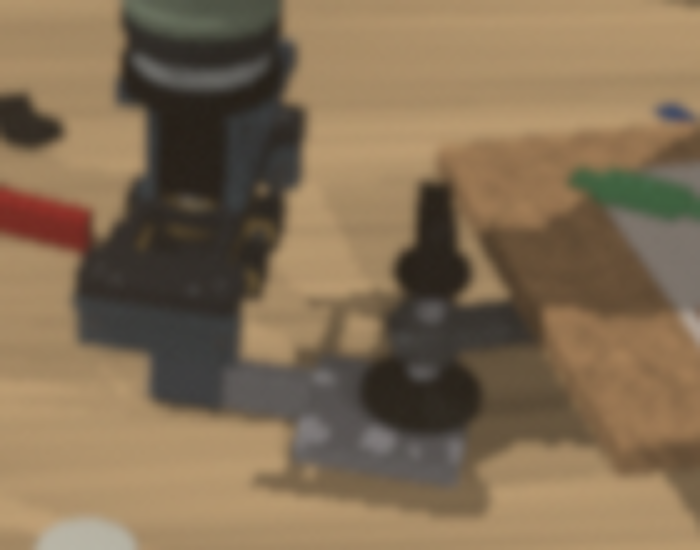

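View pics/g3b.png

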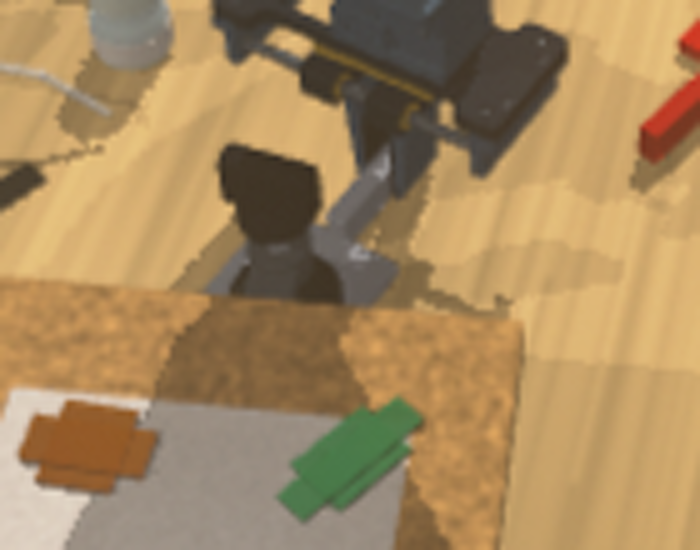

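View pics/wrist3.png

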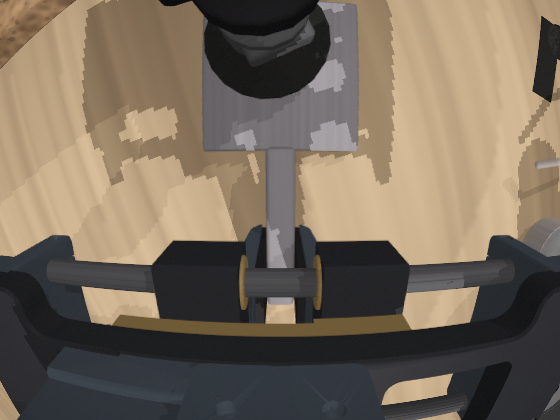

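```bash
cat >> h.py <<'E'
def wproj(c,X):
    q=(c["R"]@np.atleast_2d(X).T).T+c["t"]; r=np.hypot(q[:,0],q[:,1]); th=np.arctan2(r,q[:,2]); K=c["mtx"]
    return np.c_[K[0,2]+K[0,0]*th*q[:,0]/r,K[1,2]+K[1,1]*th*q[:,1]/r]
E
python3 - <<'E'
from h import *
import pickle
from scipy.optimize import least_squares
c=pickle.load(open("w3.pkl","rb"))
print("cam",-c["R"].T@c["t"])
a,b=wz(c,(203.5,150),10),wz(c,(357.5,151),10)
print(a,b,np.linalg.norm(a-b)); 
v=(b-a)/np.linalg.norm(b-a); m=(a+b)/2+40*np.array([-v[1],v[0],0]); print("plate centre",m, np.degrees(np.arctan2(v[1],v[0])))
e=wz(c,(266,303),24);f=wz(c,(294,303),24);print("tail end",(e+f)/2)
t=np.linspace(0,2*np.pi,361)
for zb in (12.8,14.8,16.8):
  def f(p):
    P=np.vstack([np.c_[p[0]+30*np.cos(t),p[1]+30*np.sin(t),0*t+z] for z in(zb,zb+11)]); u=wproj(c,P)
    return [u[:,0].min()-204.5,u[:,0].max()-331,u[:,1].max()-98]
  r=least_squares(f,[614,71],diff_step=1e-4); print(zb,r.x,r.fun, r.x-m[:2])
E
python3 - <<'E'
import cv2
im=cv2.imread("pics/wrist3.png")[0:170,180:380]
cv2.imwrite("pics/w3c.png",cv2.resize(im,None,fx=4,fy=3.5,interpolation=cv2.INTER_CUBIC))
E
```

```text
cam [606.2865037   26.20759118 173.13221182]
[566.04807339  28.37594126  10.        ] [640.48783784   3.62987296  10.        ] 78.44518103127001
plate centre [615.8862289   53.96050423  10.        ] -18.38839452511955
tail end [578.78107075 -58.35537364  24.        ]
12.8 [614.68456127  70.79239437] [-1.59358828  1.54806381 -0.06794234] [-1.20166763 16.83189013]
14.8 [614.69401395  70.61296733] [-2.44439319  2.37359346 -0.10717733] [-1.19221494 16.6524631 ]
16.8 [614.70354213  70.4346465 ] [-3.31719409  3.21975664 -0.14962543] [-1.18268677 16.47414227]
```

View pics/w3c.png

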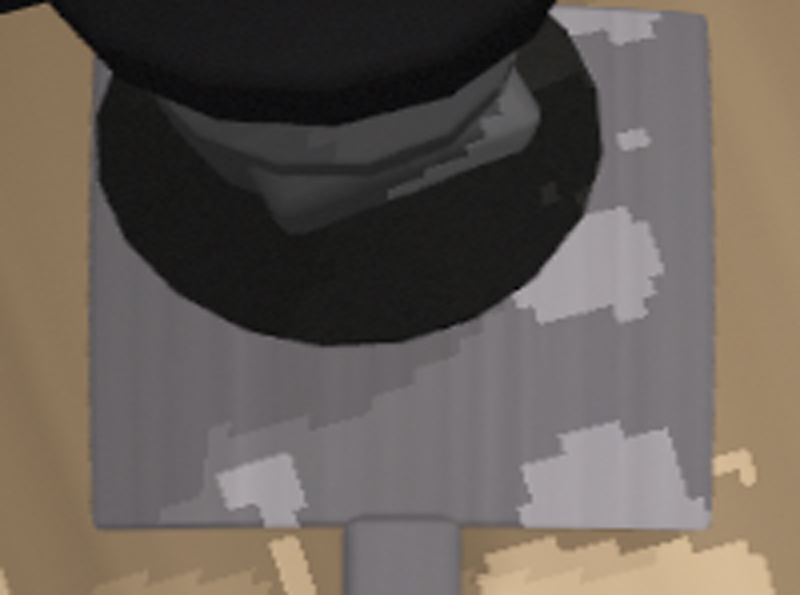

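```bash
python3 -m creep '{"offset": [[0.005,-0.0016,0],[0.005,-0.0016,0],[0.0048,-0.0016,0],[0,0,0],[0,0,0]], "rotation": [[0,0,0],[0,0,0],[0,0,0],[0,0,0],[0,0,0]]}'
python3 - <<'E'
from h import *
from workcell import env, grab_frame,camera_params
import cv2,pickle
pickle.dump(camera_params("wrist"),open("w4.pkl","wb"))
s=env.state(); print(s["ee_pos"],s["ee_rot"],s["force"],s["torque"],s["gripper_width"])
for n in("scene","side","wrist"):
    im=cv2.cvtColor(grab_frame(n),cv2.COLOR_RGB2BGR); cv2.imwrite(f"pics/{n}4.png",im)
im=cv2.imread("pics/wrist4.png")[0:170,180:380]
cv2.imwrite("pics/w4c.png",cv2.resize(im,None,fx=4,fy=3.5,interpolation=cv2.INTER_CUBIC))
x,y=(240,180);a=cv2.imread("pics/scene4.png")[y:y+110,x:x+140]
cv2.imwrite("pics/g4a.png",cv2.resize(a,None,fx=5,fy=5,interpolation=cv2.INTER_CUBIC))
E
```

```text
time_s: 6.88
ee_pos: [584.4, -25.9, 3.2]
ee_rot: [179.9, 0.0, 72.0]
force: [-0.1, -5.4, 5.2]
gripper_width: 13.7
[584.38072926 -25.85887982   3.17483769] [1.79924744e+02 2.65016739e-02 7.20175136e+01] [-0.14074463 -5.44880456  5.24784441] [-0.90742326  0.08963369 -0.05079128] 13.73008188763633
```

View pics/w4c.png

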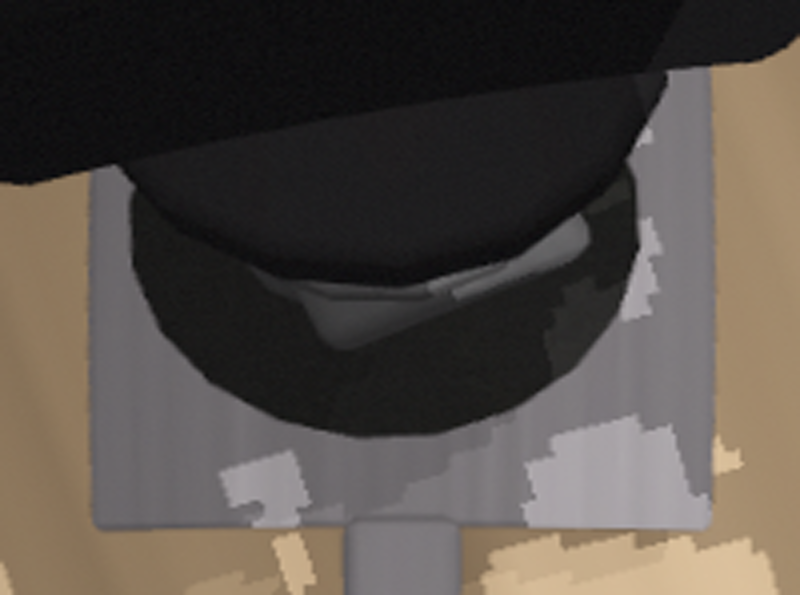

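View pics/g4a.png

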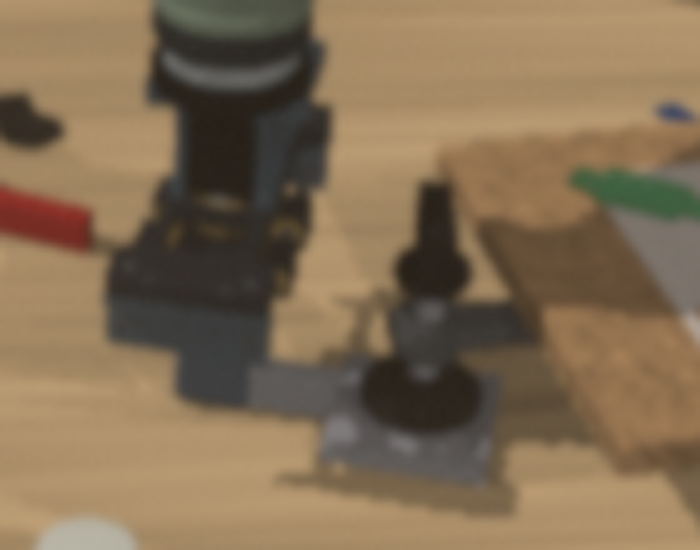

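```bash
python3 - <<'E'
from h import *
import pickle
from scipy.optimize import least_squares
c=pickle.load(open("w4.pkl","rb"))
a,b=wz(c,(203.5,150.3),10),wz(c,(357.5,150.8),10)
v=(b-a)/np.linalg.norm(b-a); m=(a+b)/2+40*np.array([-v[1],v[0],0]); print("plate centre",m, np.degrees(np.arctan2(v[1],v[0])), np.linalg.norm(a-b))
t=np.linspace(0,2*np.pi,361)
for zb in (12.8,14.8,16.8):
  def f(p):
    P=np.vstack([np.c_[p[0]+30*np.cos(t),p[1]+30*np.sin(t),0*t+z] for z in(zb,zb+11)]); u=wproj(c,P)
    return [u[:,0].min()-212.8,u[:,0].max()-339,u[:,1].max()-124.6]
  r=least_squares(f,[614,71],diff_step=1e-4); print(zb,r.x,r.fun, r.x-m[:2])
# scene: foot vs plate
def fs(p): return np.array([(p[0]+.5)/5-.5+240,(p[1]+.5)/5-.5+180])
A,B=onz("scene",fs((320,458)),10),onz("scene",fs((486,480)),10); C=onz("scene",fs((498,377)),10)
v=(B-A)/np.linalg.norm(B-A); print(A,B,C,(A+C)/2)
print("foot bottom-ish",onz("scene",fs((420,394)),20))
E
```

```text
plate centre [615.69330001  67.24184153  10.        ] -18.138671349093897 78.35924673650646
12.8 [614.21657721  70.31052367] [-2.37642781  2.35582126 -0.04883018] [-1.4767228   3.06868214]
14.8 [614.23304276  70.29805617] [-3.23836167  3.20936433 -0.06828901] [-1.46025725  3.05621463]
16.8 [614.24984655  70.2869192 ] [-4.12266025  4.08520381 -0.09109939] [-1.44345346  3.04507767]
[648.0084992   16.95232261  10.        ] [669.32414796  93.13751085  10.        ] [589.60797629 115.9181771   10.        ] [618.80823774  66.43524986  10.        ]
foot bottom-ish [614.13629386  70.81846225  20.        ]
```

```bash
python3 -m creep '{"offset": [[0.0025,-0.002,0],[0,0,0]], "rotation": [[0,0,0],[0,0,0]]}'
python3 -m creep '{"offset": [[0,0,0],[0,0,0],[0,0,0]], "rotation": [[0,0,0],[0,0,0],[0,0,0]]}' 0.55
python3 - <<'E'
from h import *
from workcell import env, grab_frame,camera_params
import cv2,pickle
pickle.dump(camera_params("wrist"),open("w5.pkl","wb"))
im=cv2.cvtColor(grab_frame("wrist"),cv2.COLOR_RGB2BGR); cv2.imwrite(f"pics/wrist5.png",im)
cv2.imwrite("pics/w5c.png",cv2.resize(im[0:170,180:380],None,fx=4,fy=3.5,interpolation=cv2.INTER_CUBIC))
E
```

```text
time_s: 7.28
ee_pos: [583.5, -22.5, 3.2]
ee_rot: [179.9, -0.0, 72.0]
force: [1.4, -5.1, 4.7]
gripper_width: 13.8
time_s: 7.65
ee_pos: [582.2, -21.6, 2.4]
ee_rot: [-179.9, -0.0, 72.0]
force: [-0.6, 0.7, 0.6]
gripper_width: 39.8
```

View pics/w5c.png

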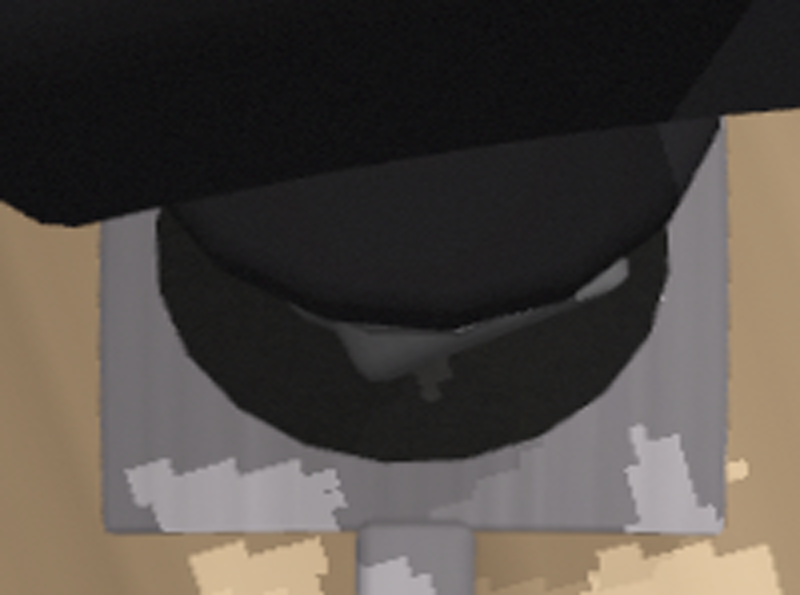

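```bash
python3 -m creep '{"offset": [[-0.001,0,-0.02],[-0.001,0,-0.04],[-0.001,0,-0.05],[0,0,-0.05]], "rotation": [[0,0,0],[0,0,0],[0,0,0],[0,0,0]]}'
python3 plan.py 614.3 70.4 165 170 10
```

```text
time_s: 8.2
ee_pos: [581.4, -24.7, 164.2]
ee_rot: [-180.0, -0.0, 72.0]
force: [1.1, -0.7, 0.9]
gripper_width: 41.1
dist 10.059404307318665 tot [-2.54305800e-02 -4.68353168e-02 -9.79741568e+01]
{"offset": [[0.0101, 0.0002, -0.0001], [0.0099, 0.0019, -0.0001], [0.0094, 0.0036, -0.0001], [0.0087, 0.0051, -0.0001], [0.0077, 0.0065, -0.0001]], "rotation": [[-0.0, -0.0, -9.8], [-0.0, -0.0, -9.8], [-0.0, -0.0, -9.8], [-0.0, -0.0, -9.8], [-0.0, -0.0, -9.8]]}
{"offset": [[0.0065, 0.0077, -0.0001], [0.005, 0.0087, -0.0001], [0.0035, 0.0094, -0.0001], [0.0018, 0.0099, -0.0001], [0.0001, 0.0101, -0.0001]], "rotation": [[-0.0, -0.0, -9.8], [-0.0, -0.0, -9.8], [-0.0, -0.0, -9.8], [-0.0, -0.0, -9.8], [-0.0, -0.0, -9.8]]}
```

```bash
python3 -m creep '{"offset": [[0.0101, 0.0002, 0], [0.0099, 0.0019, 0], [0.0094, 0.0036, 0], [0.0087, 0.0051, 0], [0.0077, 0.0065, 0]], "rotation": [[0,0,-9.8],[0,0,-9.8],[0,0,-9.8],[0,0,-9.8],[0,0,-9.8]]}'
python3 -m creep '{"offset": [[0.0065, 0.0077, 0], [0.005, 0.0087, 0], [0.0035, 0.0094, 0], [0.0018, 0.0099, 0], [0.0001, 0.0101, 0]], "rotation": [[0,0,-9.8],[0,0,-9.8],[0,0,-9.8],[0,0,-9.8],[0,0,-9.8]]}'
python3 -m creep '{"offset": [[0,0,0],[0,0,0]], "rotation": [[0,0,0],[0,0,0]]}'
python3 - <<'E'
from h import *
from workcell import env, grab_frame,camera_params
import cv2,pickle
pickle.dump(camera_params("wrist"),open("w6.pkl","wb"))
im=cv2.cvtColor(grab_frame("wrist"),cv2.COLOR_RGB2BGR); cv2.imwrite(f"pics/wrist6.png",im)
print(env.state()["qpos"],env.state()["torque"],env.state()["ee_pos"])
E
```

```text
time_s: 8.82
ee_pos: [598.1, 23.3, 162.7]
ee_rot: [-180.0, -0.0, 121.4]
force: [-0.4, 0.3, -0.6]
gripper_width: 41.2
time_s: 9.45
ee_pos: [614.6, 70.9, 162.6]
ee_rot: [180.0, -0.0, 170.4]
force: [0.1, -0.4, -0.1]
gripper_width: 40.9
time_s: 9.7
ee_pos: [614.5, 70.1, 162.8]
ee_rot: [-180.0, -0.0, 169.9]
force: [0.4, -0.6, 0.8]
gripper_width: 40.9
[ 5.43452884e+00  2.41758444e+01  8.81479263e+01  2.13126289e-03
  6.76999121e+01 -7.44705367e+01] [ 0.02859186  0.03382956 -0.01711342] [614.5310094   70.02748546 162.8283561 ]
```

View pics/wrist6.png

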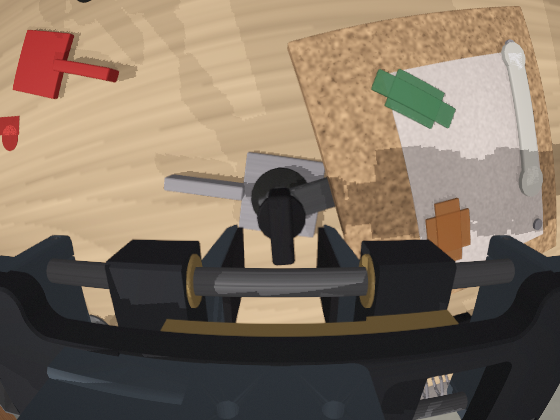

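```bash
python3 - <<'E'
import cv2,numpy as np
im=cv2.imread("pics/wrist6.png")[150:280,220:350]
im=cv2.convertScaleAbs(im,alpha=2.0,beta=30)
cv2.imwrite("pics/w6c.png",cv2.resize(im,None,fx=4.5,fy=4.5,interpolation=cv2.INTER_CUBIC))
E
```

View pics/w6c.png

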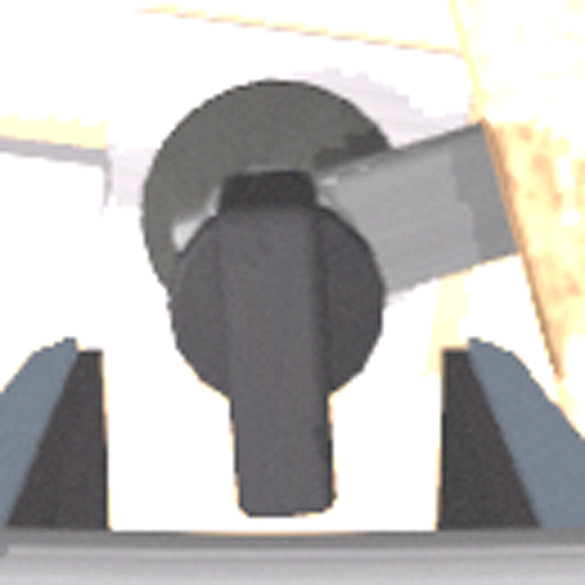

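```bash
python3 - <<'E'
from h import *
import pickle
c=pickle.load(open("w6.pkl","rb"))
g=lambda p:(220+p[0]/4.5,150+p[1]/4.5)
w=np.array([wz(c,g(p),128)[:2] for p in[(219,206),(242,514),(330,512),(312,206)]])
print(w.round(1),w.mean(0))
for i in range(4):
    v=w[(i+1)%4]-w[i]; print(np.linalg.norm(v).round(1),np.degrees(np.arctan2(v[1],v[0])).round(1))
E
```

```text
[[587.8  66.6]
 [635.5  61.2]
 [637.5  74.4]
 [590.1  79.7]] [612.72548562  70.47960026]
48.0 -6.5
13.4 81.3
47.7 173.7
13.3 -100.1
```

```bash
python3 -m creep '{"offset": [[0.0008,0.0003,0.02],[0,0,0.03],[0,0,0.012],[0,0,0],[0,0,0]], "rotation": [[0,0,-3],[0,0,0],[0,0,0],[0,0,0],[0,0,0]]}'
python3 -m creep '{"offset": [[0,0,0],[0,0,0],[0,0,0],[0,0,0]], "rotation": [[0,0,0],[0,0,0],[0,0,0],[0,0,0]]}' 1 30
cat > st.py <<'E'
from workcell import env
import numpy as np
s=env.state()
print("t",round(s["time_s"],2),"p",s["ee_pos"].round(2),"r",s["ee_rot"].round(2),"F",s["force"].round(2),"T",s["torque"].round(3),"w",round(s["gripper_width"],2),"j6",round(s["qpos"][5],1),"e6",round(s["effort"][5],3))
E
python3 st.py
```

```text
time_s: 10.38
ee_pos: [614.9, 70.7, 102.1]
ee_rot: [180.0, 0.1, 173.0]
force: [-0.8, 0.2, 0.5]
gripper_width: 40.8
time_s: 10.88
ee_pos: [614.3, 70.9, 101.3]
ee_rot: [180.0, 0.0, 173.0]
force: [0.6, 0.8, 1.5]
gripper_width: 15.8
t 10.88 p [614.28  70.9  101.3 ] r [1.7998e+02 4.0000e-02 1.7302e+02] F [0.56 0.78 1.47] T [0.118 0.053 0.074] w 15.81 j6 -77.5 e6 -0.02
```

```bash
for i in 1; do python3 -m creep '{"offset": [[0,0,0.0002],[0,0,0.0002],[0,0,0.0002],[0,0,0.0002],[0,0,0.0002]], "rotation": [[0,0,6],[0,0,6],[0,0,6],[0,0,6],[0,0,6]]}' >/dev/null; python3 st.py; done
python3 -m creep '{"offset": [[0,0,0.0002],[0,0,0.0002],[0,0,0.0002],[0,0,0.0002],[0,0,0.0002]], "rotation": [[0,0,6],[0,0,6],[0,0,6],[0,0,6],[0,0,6]]}' >/dev/null; python3 st.py
```

```text
t 11.5 p [614.14  70.53 100.31] r [-1.7999e+02  3.0000e-02  1.4285e+02] F [0.19 0.55 1.84] T [-0.112  0.035  0.091] w 15.8 j6 -47.3 e6 -0.634
t 12.12 p [613.82  70.31  99.3 ] r [-1.7997e+02  4.0000e-02  1.1285e+02] F [-0.89 -1.25  2.46] T [-0.243  0.195  0.066] w 15.53 j6 -17.3 e6 -0.634
```

```bash
python3 -m creep '{"offset": [[0,0,0.00013],[0,0,0.00013],[0,0,0.00013],[0,0,0.00013]], "rotation": [[0,0,4],[0,0,4],[0,0,4],[0,0,4]]}' >/dev/null; python3 st.py
python3 -m creep '{"offset": [[0,0,0.00013],[0,0,0.00013],[0,0,0.00013]], "rotation": [[0,0,4],[0,0,4],[0,0,4]]}' >/dev/null; python3 st.py
```

```text
t 12.62 p [613.63  70.23  98.78] r [-1.7995e+02  5.0000e-02  9.6910e+01] F [-1.8  -1.2   2.35] T [-0.375  0.241  0.069] w 16.12 j6 -1.4 e6 -0.41
t 13.0 p [613.46  70.23  98.36] r [-1.7994e+02  6.0000e-02  8.4920e+01] F [-2.22 -2.28  3.44] T [-0.349  0.243  0.024] w 15.84 j6 10.6 e6 -0.41
```

```bash
python3 -m creep '{"offset": [[0,0,0.00013],[0,0,0.00013],[0,0,0.00013]], "rotation": [[0,0,4],[0,0,4],[0,0,4]]}' >/dev/null; python3 st.py
```

```text
t 13.38 p [613.31  70.24  97.96] r [-1.7994e+02  7.0000e-02  7.2910e+01] F [-2.17 -1.42  3.55] T [-0.245  0.361  0.039] w 15.65 j6 22.6 e6 -0.411
```

```bash
python3 -m creep '{"offset": [[0,0,0.00013],[0,0,0.00013],[0,0,0.00013]], "rotation": [[0,0,4],[0,0,4],[0,0,4]]}' >/dev/null; python3 st.py
```

```text
t 13.75 p [613.18  70.31  97.59] r [-1.7994e+02  9.0000e-02  6.0910e+01] F [-2.49 -1.38  3.85] T [-0.263  0.47   0.065] w 15.7 j6 34.6 e6 -0.411
```

```bash
python3 -m creep '{"offset": [[0,0,0.00013],[0,0,0.00013]], "rotation": [[0,0,4],[0,0,4]]}' >/dev/null; python3 st.py
```

```text
t 14.0 p [613.09  70.37  97.32] r [-1.7994e+02  1.0000e-01  5.2910e+01] F [-2.5  -1.16  3.15] T [-0.232  0.545  0.039] w 15.65 j6 42.6 e6 -0.411
```

```bash
python3 -m creep '{"offset": [[0,0,0.00013],[0,0,0.00013]], "rotation": [[0,0,4],[0,0,4]]}' >/dev/null; python3 st.py
```

```text
t 14.25 p [613.    70.44  97.04] r [-1.7994e+02  1.1000e-01  4.4910e+01] F [-2.51 -1.21  3.28] T [-0.24   0.533 -0.006] w 15.84 j6 50.6 e6 -0.411
```

```bash
python3 -m creep '{"offset": [[0,0,0.00013],[0,0,0.00013]], "rotation": [[0,0,4],[0,0,4]]}' >/dev/null; python3 st.py
```

```text
t 14.5 p [612.92  70.52  96.76] r [-1.7994e+02  1.2000e-01  3.6910e+01] F [-3.65 -1.5   3.8 ] T [-0.192  0.554  0.047] w 15.92 j6 58.6 e6 -0.412
```

```bash
python3 -m creep '{"offset": [[0,0,0.00013],[0,0,0.00013]], "rotation": [[0,0,4],[0,0,4]]}' >/dev/null; python3 st.py
```

```text
t 14.75 p [612.86  70.6   96.5 ] r [-1.7995e+02  1.3000e-01  2.8910e+01] F [-2.88 -0.52  4.95] T [-0.165  0.536  0.018] w 15.61 j6 66.6 e6 -0.412
```

```bash
python3 -m creep '{"offset": [[0,0,0.00013],[0,0,0.00013]], "rotation": [[0,0,4],[0,0,4]]}' >/dev/null; python3 st.py
```

```text
t 15.0 p [612.84  70.7   96.24] r [-1.7996e+02  1.3000e-01  2.0910e+01] F [-3.93  0.    4.21] T [-0.095  0.548  0.054] w 15.84 j6 74.6 e6 -0.412
```

```bash
python3 -m creep '{"offset": [[0,0,0.00013],[0,0,0.00013]], "rotation": [[0,0,4],[0,0,4]]}' >/dev/null; python3 st.py
```

```text
t 15.25 p [612.79  70.79  95.97] r [-1.7997e+02  1.4000e-01  1.2900e+01] F [-3.96  0.39  3.87] T [0.018 0.59  0.073] w 15.6 j6 82.6 e6 -0.412
```

```bash
python3 -m creep '{"offset": [[0,0,0.00013],[0,0,0.00013]], "rotation": [[0,0,4],[0,0,4]]}' >/dev/null; python3 st.py
```

```text
t 15.5 p [612.76  70.86  95.69] r [-1.7998e+02  1.5000e-01  4.9000e+00] F [-2.6   0.76  3.33] T [-0.021  0.648  0.035] w 15.63 j6 90.6 e6 -0.412
```

```bash
python3 -m creep '{"offset": [[0,0,0.00013],[0,0,0.00013]], "rotation": [[0,0,4],[0,0,4]]}' >/dev/null; python3 st.py
```

```text
t 15.75 p [612.77  71.    95.43] r [-1.7999e+02  1.5000e-01 -3.1000e+00] F [-4.35  0.18  4.23] T [0.168 0.671 0.033] w 16.2 j6 98.6 e6 -0.412
```

```bash
python3 -m creep '{"offset": [[0,0,0.00013],[0,0,0.00013]], "rotation": [[0,0,4],[0,0,4]]}' >/dev/null; python3 st.py
```

```text
t 16.0 p [612.79  71.09  95.18] r [-1.80e+02  1.50e-01 -1.11e+01] F [-3.92  1.29  3.84] T [0.133 0.616 0.077] w 15.62 j6 106.6 e6 -0.397
```

```bash
python3 - <<'E'
from workcell import grab_frame
import cv2,numpy as np
a=cv2.cvtColor(grab_frame("wrist"),cv2.COLOR_RGB2BGR); b=cv2.cvtColor(grab_frame("scene"),cv2.COLOR_RGB2BGR)[190:295,280:420]
cv2.imwrite("pics/w7.png",a); cv2.imwrite("pics/s7.png",cv2.resize(b,None,fx=5,fy=5,interpolation=cv2.INTER_CUBIC))
E
```

```text
(no output)
```

View pics/w7.png

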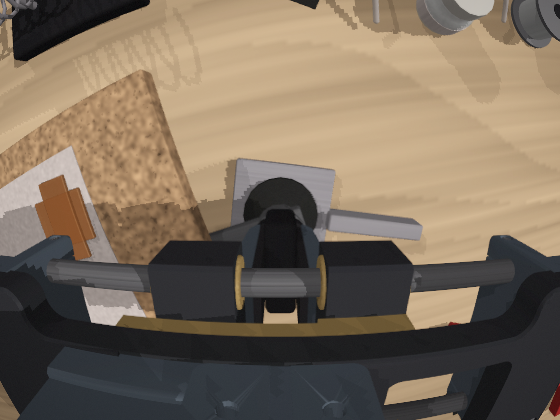

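View pics/s7.png

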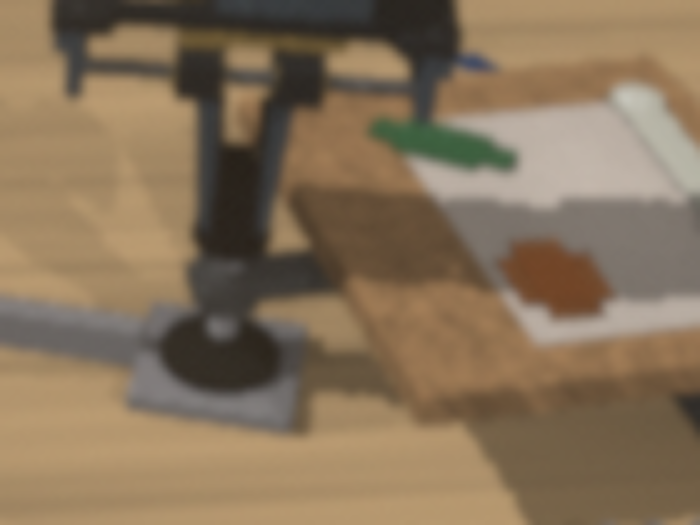

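```bash
python3 -m creep '{"offset": [[0,0,0.00013],[0,0,0.00013]], "rotation": [[0,0,4],[0,0,4]]}' >/dev/null; python3 st.py
```

```text
t 16.35 p [612.82  71.18  94.94] r [ 1.7999e+02  1.4000e-01 -1.9020e+01] F [-4.95  2.4   4.93] T [0.233 0.804 0.07 ] w 15.69 j6 114.5 e6 -0.354
```

```bash
python3 -m creep '{"offset": [[0,0,0.00013],[0,0,0.00013]], "rotation": [[0,0,4],[0,0,4]]}' >/dev/null; python3 st.py
```

```text
t 16.6 p [612.84  71.27  94.66] r [ 1.7998e+02  1.4000e-01 -2.7010e+01] F [-4.88  1.16  5.  ] T [0.314 0.826 0.143] w 15.82 j6 122.5 e6 -0.293
```

```bash
python3 -m creep '{"offset": [[0,0,0.00013],[0,0,0.00013]], "rotation": [[0,0,4],[0,0,4]]}' >/dev/null; python3 st.py
```

```text
t 16.85 p [612.91  71.39  94.4 ] r [ 1.7997e+02  1.4000e-01 -3.5000e+01] F [-5.32  3.21  4.52] T [0.367 0.791 0.21 ] w 16.07 j6 130.5 e6 -0.234
```

```bash
python3 -m creep '{"offset": [[0,0,0],[0,0,0]], "rotation": [[0,0,0],[0,0,0]]}' >/dev/null; python3 st.py
python3 -m creep '{"offset": [[0,0,0]], "rotation": [[0,0,0]]}' >/dev/null; python3 st.py
```

```text
t 17.1 p [612.91  71.38  94.4 ] r [ 1.7997e+02  1.4000e-01 -3.4900e+01] F [-5.89  2.22  3.72] T [ 0.299  0.839 -0.034] w 16.16 j6 130.4 e6 0.005
t 17.23 p [612.89  71.36  94.4 ] r [ 1.7997e+02  1.4000e-01 -3.4900e+01] F [-6.01  2.85  3.7 ] T [0.308 0.82  0.044] w 15.87 j6 130.4 e6 0.006
```

```bash
python3 -m creep '{"offset": [[0,0,0],[0,0,0],[0,0,0]], "rotation": [[0,0,0],[0,0,0],[0,0,0]]}' 0.6 >/dev/null; python3 st.py
python3 -m creep '{"offset": [[0,0,-0.02],[0,0,-0.03],[0,0,-0.03],[0,0,-0.01],[0,0,0]], "rotation": [[0,0,0],[0,0,0],[0,0,0],[0,0,0],[0,0,0]]}' >/dev/null; python3 st.py
python3 - <<'E'
from workcell import grab_frame,camera_params
import cv2,numpy as np,pickle
pickle.dump(camera_params("wrist"),open("w8.pkl","wb"))
a=cv2.cvtColor(grab_frame("wrist"),cv2.COLOR_RGB2BGR); b=cv2.cvtColor(grab_frame("scene"),cv2.COLOR_RGB2BGR)
cv2.imwrite("pics/w8.png",a); cv2.imwrite("pics/s8full.png",b);cv2.imwrite("pics/s8.png",cv2.resize(b[190:295,280:420],None,fx=5,fy=5,interpolation=cv2.INTER_CUBIC))
E
```

```text
t 17.6 p [614.3   70.62  93.95] r [-1.7999e+02 -1.0000e-02 -3.4960e+01] F [-0.22  0.16 -0.1 ] T [-0.021  0.131 -0.024] w 36.07 j6 130.5 e6 -0.003
t 18.23 p [614.17  70.7  184.15] r [-1.7997e+02 -3.0000e-02 -3.4970e+01] F [-0.08 -0.15 -0.16] T [ 0.01   0.134 -0.023] w 36.35 j6 130.5 e6 -0.001
```

View pics/w8.png

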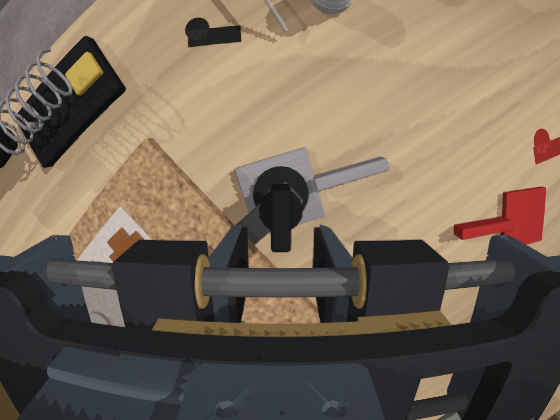

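View pics/s8.png

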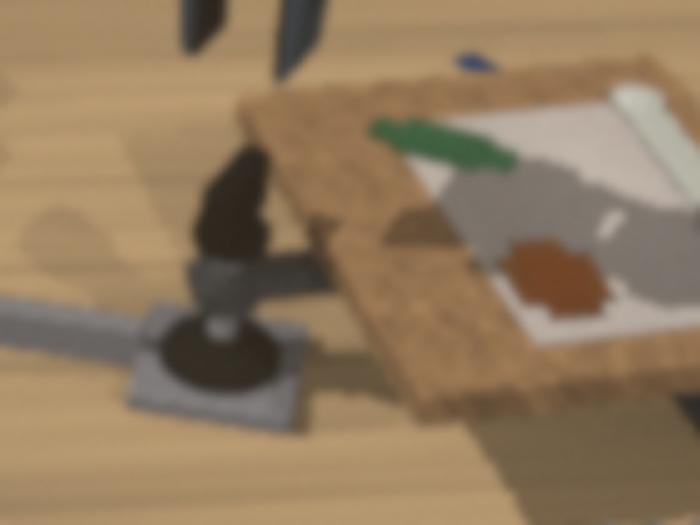

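```bash
python3 - <<'E'
from workcell import env
print(env.job_done())
E
```

```text
the job is handed in; nothing more can be done
None
```

I gripped the bearing plate by its tail, slid it flat along the bench under the levelling foot, and let go. I then gripped the knob and turned it about 208° clockwise, until I felt the foot bear on the plate. I released the knob, lifted the arm clear and handed the job in at about 18 s of the 72 s allowed.

**Plate position:** before the last nudge, the wrist camera put the plate's centre about 3 mm from the screw axis. Afterwards the pictures showed it centred under the foot, but I did not measure it again.

**Contact:** over the last two 8° steps the turning torque rose from about 0.05 to 0.21 N m. It dropped to about zero when I stopped, as rubbing on the plate would do. I put the contact force at about 4 N, and at most about 8 N, but this comes only from a noisy torque reading. The torque rose about 40 % slower than the stated 19 N per rad implies. I did no independent force check after releasing.

**After release:** the final pictures show the foot on the plate and the knob free. The jar was in view only in part, and I did not check the brush and marker pen. The glass pieces, burnishing stick and spool look where they were. The arm's force reading was about zero, with the tool tip at 184 mm.

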